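# Push the bearing block through the jig's gap to its stop

## Robot

A 7-joint arm with a two-finger parallel gripper is mounted at the origin on the work surface. World frame = base frame: x ahead of the robot, y to its left, z up, the work surface at z = 0. Lengths are in m, angles in rad, forces in N, time in s.
With the tool pointing down it reaches from about 0.4 to 0.85 m from the base axis. Payload 4.5 kg.
Tool frame: the origin (TCP) lies midway between the tips of the shut fingers; the grasp point (between the pads) lies 19 mm behind it; z points along the fingers, y is the direction in which the jaws open and shut (so a half turn about z gives the same grasp; the last joint's range is limited). The gripper opens to 88 mm and grips with 3 to 60 N. Pads are 18 mm wide; open, the fingers measure 123 mm over their backs; the gripper's body (75 mm by 187 mm) begins 45 mm behind the grasp point.
Start: joints at [-1.086, 0.689, -0.195, 1.565, 0.157, 0.902, -0.215], TCP at [0.272, 0.563, 0.239] pointing down, gripper open.
Joint ranges: [-3.01, 3.01], [-0.46, 2.08], [-1.47, 1.51], [0.13, 2.56], [-1, 4.14], [0.04, 2.09], [-2.66, 2.66]. Speed limits (rad/s): [2.57, 2.57, 3.14, 3.14, 3.14, 3.14, 3.14].

## Interface

Orientations are given as a unit quaternion [x, y, z, w].
In Python, from plant import r gives the robot as it stands.
- The arm moves only by the tool play_rows, never from a script. Its argument "targets" is a list of rows, each an object of numbers: "jaw": the closure, from 0 (fully open) to 1 (shut); "dx", "dy", "dz": the shift along the tool's x, y, z in m; "yaw": the turn about the tool's z in rad. A call has exactly 5 rows; each row shifts and turns the pose as measured when the row begins, along the tool's axes as they then stand; what a row does not reach is not made up. A row lasts 1/10 s, in which the tool goes at most 50 mm and 8.59 degrees, less where a joint would pass 70% of its speed; a pose out of reach is approached as far as the arm can. A call with a gripper value outside its range is refused whole. The fingers move at their own pace and stop on an object; "squeeze" is the grip in N (left out, the last holds). Time passes only in rows, so rows that do not move let the fingers close, or fill a call up. It gives the time, the measured TCP pose, the force and the opening at its end, in the units of the state.
- r.get_state(): the state, without advancing time (a new reading comes with each control period).
- r.snapshot(name): name is "scene" or "top" or "wrist"; returns a dict with "frame" (420x560x3 uint8, red, green, blue), "z_map" (420x560 float32, m along the optical axis (not along the pixel's ray), 0 where there is no reading), "mtx" (3x3 intrinsics, pixels), "position" and "orientation" of the camera in the world; the wrist camera has in their place "T_tool_cam" (4x4, takes a point from camera to tool coordinates, whose origin is the TCP and whose axes are the flange's). Camera axes: x right, y up, looking along -z (the intrinsics and any distortion apply to the point x, -y, -z); pixel columns grow to the right and rows downward; lengths in m; the calibration is good to about 2 mm. A picture is of the moment at which its call begins: read the wrist's pose just before it.
- r.finish_job(): hands the job in, once; it reports no verdict.
The state is a dict: "clock": time; "q": joint angles; "qd": joint speeds; "joint_torque": joint torques, N m; "tool_pos": TCP position; "eef_rot": TCP orientation; "contact_force": force on the tool from outside, world axes, zero at the start; "moment": the same for the moment, N m; "opening": opening from 0.0 (shut) to 1.0 (fully open).
Only numpy, scipy, OpenCV 4.12 (cv2) and the standard library are available. Lean on these libraries where they do the work, as an engineer would, in place of code of your own. Each camera call takes 0.05 s, during which the arm holds its last target.

## Task

Push the aluminium bearing block along the bench and through the narrow gap between the two bolted-down guide blocks, right out the other side, until its leading end rests squarely against the stop bar behind them. Only push it with the fingers: keep it flat on the bench, never pick it up or tip it. Leave the jar, the screwdriver and the socket where they are, and let go of everything at the end.

Things in the scene. Friction and masses are not known exactly. Their poses are not given: they have to be found in the camera images.
- block: Loose aluminium slab 100 (x) x 64 (y) x 28 (z) mm, flat sides, both ends alike; on top a round bearing seat 52 mm across, 6 mm high (34 mm overall). 0.3 to 0.65 kg, slides with friction. Origin: centre of its underside; x along its length, z up. Starts before the gap, roughly lengthwise: turned up to 0.45 rad, up to 50 mm off the gap's centre line, either side.
- jig: Fixed dark steel jig: two guide blocks and a stop bar on the bare bench. Origin: on the bench, mid-gap; x = push direction, along the gap's centre line to the stop (about world +y), y across, z up. Guides: 34 mm high, x = -30 to +25 mm, each 40 mm wide, half-round noses (radius 20) towards -x; inner faces at y = +35 and -35 mm: gap 70 mm wide.
- gap_mouth (a point): Point on the bench on the gap's centre line, level with the tips of the guides' round noses (jig x = -30 mm): where the block enters. Axes as the jig's. No bystander's origin is within 130 mm of the centre line.
- stop (a point): Point on the bench at the foot of the middle of the stop bar's near face (jig x = +130 mm). Stop bar: dark steel, 30 mm high, 130 mm wide across, 20 mm thick, fixed. Axes as the jig's. With the block against it the block's origin is at jig x = +80 mm and its trailing end 5 mm beyond the guides.
- jar: Bystander: closed jar, 56 mm across, 65 mm high, standing upright on the bench. Origin: centre of its underside.
- screwdriver: Bystander: screwdriver 200 mm long, 26 mm thick at the handle, lying on the bench along its own x axis (handle to -x). Origin: about its middle, where handle meets blade, at bench height.
- socket: Bystander: upright steel wrench socket, 26 mm across, 38 mm high. Origin: centre of its underside.
Not all that is in view belongs to the job. Several things look just like the jig: the one meant starts farthest from the robot's base.

How it is judged:
On the way:
1. the block is in the gap between the two guide blocks, flat on the bench (x of block in the frame of jig between -0.03 and 0.03 m and y of block in the frame of jig between -0.007 and 0.007 m and height (world z) of block below 0.005 m), for 0.1 s.
At the end, for the whole second after the job is handed in: The block lies flat and still on the bench past the guide blocks, its leading end within 5 mm of the stop bar, square to it within 0.09 rad and within 15 mm of the gap's centre line; the jar, the screwdriver and the socket are within 20 mm of where they began (x of block in the frame of jig between 0.075 and 0.084 m and y of block in the frame of jig between -0.015 and 0.015 m and angle between the x axis of block and the x axis of jig, either way round below 0.09 rad and height (world z) of block below 0.004 m and angle between block's own z axis and vertical below 0.05 rad and linear speed of block below 0.01 m/s and distance of each of jar, screwdriver, socket from where it was at the start of the episode below 0.02 m); the robot touches nothing.
It fails at once if the block is lifted off the bench (height (world z) of block above 0.01 m).
It fails at once if the block is tipped (angle between block's own z axis and vertical above 0.15 rad).
It fails at once if the jar is disturbed (distance of jar from where it was at the start of the episode above 0.02 m).
It fails at once if the screwdriver is disturbed (distance of screwdriver from where it was at the start of the episode above 0.02 m).
It fails at once if the socket is disturbed (distance of socket from where it was at the start of the episode above 0.02 m).
It also fails if it takes over 58 s, if anything falls off the work surface, if the arm or the gripper's body presses on something with over 40 N, if the wrist force passes 120 N, or if a joint passes its speed limit or range.

## Working session

There is one attempt and no reset: what is moved stays moved. The work goes in short steps, Python scripts to look and compute and a tool call to move; the robot and the scene stay as the last step left them, time stands still between calls to the robot, and variables do not carry over. Pictures are saved under pics/ and viewed, and the job is handed in when it is done.

Besides the shell and the picture viewer there is one more tool, called after "Request:" in YAML: its name, and indented under it one key for each argument. play_rows: Moves the arm, as the interface text tells. Its arguments: {"type":"object","properties":{"targets":{"type":"array"},"squeeze":{"type":"number"}},"required":["targets"]}

```bash
ls; mkdir -p pics; python3 - <<'E'
from plant import r
import cv2,numpy as np
s=r.get_state(); print({k:np.round(v,3).tolist() for k,v in s.items()})
for n in ["scene","top","wrist"]:
    d=r.snapshot(n); cv2.imwrite(f"pics/{n}0.png",d["frame"][:,:,::-1]); np.savez(f"{n}0.npz",**d)
    print(n,d["mtx"].tolist(),[ (k,np.round(d[k],4).tolist()) for k in d if k not in("frame","z_map","mtx")])
E
```

```text
pics
{'clock': 0.0, 'q': [-1.086, 0.69, -0.195, 1.566, 0.157, 0.902, -0.215], 'qd': [0.002, 0.0, 0.0, 0.002, -0.001, 0.001, -0.001], 'joint_torque': [-0.001, -52.757, -1.267, -15.344, -0.053, 0.006, 0.0], 'tool_pos': [0.272, 0.562, 0.238], 'eef_rot': [0.223, 0.975, -0.001, -0.0], 'contact_force': [-0.155, 0.385, -0.388], 'moment': [0.013, 0.01, -0.046], 'opening': 1.0}
scene [[487.3146685454658, 0.0, 278.3508956891054], [0.0, 487.3146685454658, 211.43088711796528], [0.0, 0.0, 1.0]] [('position', [0.9287, -0.6137, 0.6264]), ('orientation', [0.4102, 0.1383, 0.2791, 0.8572])]
top [[381.7514813442152, 0.0, 285.1957376586014], [0.0, 381.7514813442152, 205.47446510992057], [0.0, 0.0, 1.0]] [('position', [0.3972, -0.0122, 0.9601]), ('orientation', [0.031, -0.0446, -0.7037, 0.7084])]
wrist [[350.03782587252164, 0.0, 279.82041762778096], [0.0, 350.03782587252164, 215.5779221662646], [0.0, 0.0, 1.0]] [('T_tool_cam', [[0.0, 0.9505, 0.3107, 0.0806], [1.0, -0.0001, 0.0001, -0.0004], [0.0001, 0.3107, -0.9505, -0.147], [0.0, 0.0, 0.0, 1.0]])]
```

View pics/scene0.png

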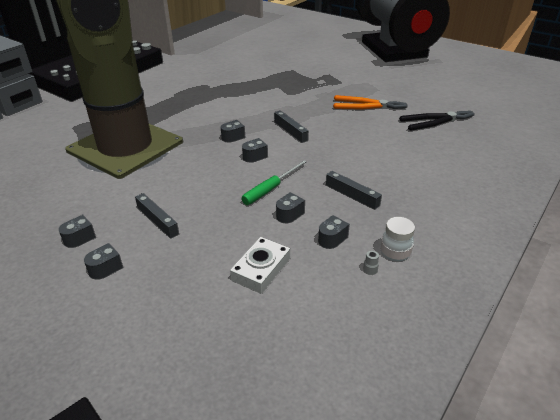

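View pics/top0.png

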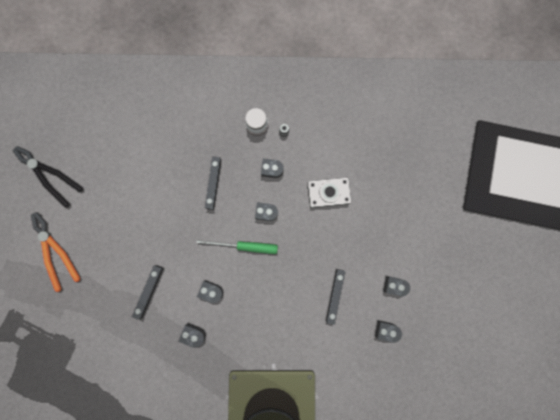

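View pics/wrist0.png

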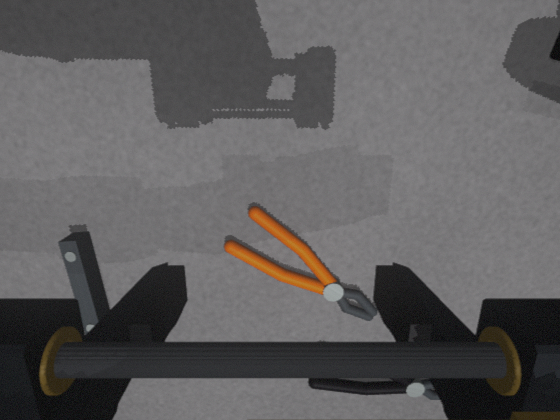

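The target jig is the middle one, farthest from the base: guides at top-view pixels (272,168) and (265,212), stop bar at (213,183). The block is at (330,192), the screwdriver at (237,246), the jar at (256,120) and the socket at (284,129). Next I measure them.

```bash
cat > h.py <<'E'
import numpy as np,cv2
from scipy.spatial.transform import Rotation as R
def cloud(d,state=None):
    z=d["z_map"].astype(float); K=d["mtx"]; v,u=np.mgrid[:z.shape[0],:z.shape[1]]
    x=(u-K[0,2])/K[0,0]*z; y=(v-K[1,2])/K[1,1]*z
    P=np.stack([x,-y,-z],-1)
    if "T_tool_cam" in d:
        T=d["T_tool_cam"]; P=P@T[:3,:3].T+T[:3,3]
        return P@R.from_quat(state["eef_rot"]).as_matrix().T+state["tool_pos"]
    return P@R.from_quat(d["orientation"]).as_matrix().T+d["position"]
E
python3 - <<'E'
from h import *
for n in ["top","scene"]:
    d=dict(np.load(n+"0.npz")); P=cloud(d); ok=d["z_map"]>0
    m=(ok&(P[...,2]>0.012)&(P[...,2]<0.09)).astype(np.uint8)
    print(n,"bench z med",np.median(P[...,2][ok]))
    k,l,st,c=cv2.connectedComponentsWithStats(m)
    for i in range(1,k):
        if st[i,4]<25: continue
        Q=P[l==i]; zt=np.percentile(Q[:,2],95); top=Q[Q[:,2]>zt-0.006]
        if not(0.1<Q[:,0].mean()<0.95 and abs(Q[:,1].mean())<.6): continue
        rr=cv2.minAreaRect((top[:,:2]*1000).astype(np.float32))
        print(np.round(c[i]),st[i,4],"ztop %.3f"%zt,"ctr",np.round(rr[0],1),"size",np.round(rr[1],1),"ang %.1f"%rr[2],top.mean(0).round(3)[:2])
E
```

```text
top bench z med -3.371587414313648e-05
[256. 122.] 497 ztop 0.067 ctr [706.8  43.6] size [46.1 48.5] ang 89.8 [0.706 0.043]
[284. 130.] 95 ztop 0.040 ctr [690.2 -25.7] size [20.4 20. ] ang 0.2 [ 0.69  -0.026]
[ 47. 175.] 821 ztop 0.019 ctr [570.6 572.2] size [201.1  62.6] ang 55.9 [0.569 0.56 ]
[213. 183.] 493 ztop 0.033 ctr [553.9 149.7] size [ 20.2 130.1] ang 83.1 [0.553 0.15 ]
[272. 168.] 364 ztop 0.037 ctr [591.7   2.7] size [54.5 40.3] ang 82.5 [0.592 0.004]
[329. 192.] 1057 ztop 0.036 ctr [ 531.6 -138.2] size [62.1 97.7] ang 5.1 [ 0.532 -0.14 ]
[266. 211.] 353 ztop 0.037 ctr [482.8  15.9] size [53.3 39.9] ang 84.7 [0.482 0.017]
[ 52. 253.] 906 ztop 0.019 ctr [387.9 541.3] size [200.6  63. ] ang 29.1 [0.379 0.536]
[250. 246.] 502 ztop 0.027 ctr [395.3  38. ] size [99.1 22.5] ang 84.6 [0.395 0.037]
[147. 292.] 582 ztop 0.033 ctr [287.4 299.3] size [ 21.1 130.1] ang 68.7 [0.287 0.299]
[335. 296.] 518 ztop 0.033 ctr [ 278.8 -152.6] size [ 20.  129.7] ang 77.9 [ 0.278 -0.152]
[397. 286.] 397 ztop 0.037 ctr [ 302.8 -303. ] size [54.8 39.7] ang 76.5 [ 0.303 -0.301]
[210. 292.] 406 zto
[... 974 characters left out ...]
]
[289. 206.] 560 ztop 0.036 ctr [485.5  15.4] size [56.3 41.9] ang 81.0 [0.487 0.016]
[ 76. 229.] 672 ztop 0.036 ctr [ 198.3 -280.3] size [54.3 43.7] ang 77.8 [ 0.201 -0.28 ]
[333. 230.] 632 ztop 0.036 ctr [594.8   2.1] size [57.7 40.6] ang 83.6 [0.596 0.003]
[398. 237.] 1112 ztop 0.066 ctr [709.2  43.3] size [49.  48.8] ang 43.7 [0.71  0.041]
[260. 263.] 1817 ztop 0.036 ctr [ 537.5 -138.6] size [59.3 91.5] ang 4.8 [ 0.537 -0.141]
[102. 260.] 789 ztop 0.036 ctr [ 306.9 -303.2] size [55.5 42.5] ang 80.9 [ 0.308 -0.303]
[371. 260.] 246 ztop 0.039 ctr [692.7 -25.8] size [20.6 21.2] ang 28.4 [ 0.694 -0.027]
[ 78. 412.] 622 ztop 0.017 ctr [ 505.2 -497.1] size [66.8 32.8] ang 36.2 [ 0.509 -0.5  ]
```

```bash
cat >> h.py <<'E'
O=np.array([.5385,.0112]); A=np.radians(83.1)
U=np.array([np.cos(A),np.sin(A)]); V=np.array([-U[1],U[0]])
def jig(p): d=np.asarray(p)[...,:2]-O; return np.stack([d@U,d@V],-1)*1000
def tcp(s):
    M=R.from_quat(s["eef_rot"]).as_matrix()
    return jig(s["tool_pos"]).round(1), round(s["tool_pos"][2]*1000,1), round(np.degrees(np.arctan2(M[1,0],M[0,0])-A),2), M[:,2].round(3)
E
python3 - <<'E'
from h import *
from plant import r
s=r.get_state(); d=dict(np.load("wrist0.npz")); P=cloud(d,s); ok=d["z_map"]>0
print(tcp(s)); print([ (uv,P[uv[1],uv[0]].round(3)) for uv in [(333,293),(75,250),(255,212),(100,180)]])
for n in ["top","scene"]:
    P=cloud(dict(np.load(n+"0.npz"))); print(n,P[236,42].round(3),P[103,395].round(3))
for p in [(.7067,.0436),(.6902,-.0257),(.395,.038),(.5316,-.1382)]: print(jig(p).round(1))
E
```

```text
(array([514.9, 330.6]), np.float64(238.1), np.float64(71.08), array([-0.001, -0.001, -1.   ]))
[((333, 293), array([0.421, 0.559, 0.019])), ((75, 250), array([0.241, 0.326, 0.032])), ((255, 212), array([0.292, 0.521, 0.018])), ((100, 180), array([0.187, 0.379, 0.   ]))]
top [0.419 0.56  0.019] [ 0.774 -0.317 -0.002]
scene [ 0.134 -0.317  0.   ] [0.447 0.585 0.009]
[  52.4 -163.1]
[ -18.4 -155. ]
[  9.4 145.7]
[-149.1  -11.1]
```

Request:
play_rows:
  targets:
    - {"jaw":0.77,"dx":0,"dy":0,"dz":0,"yaw":0.147}
    - {"jaw":0.77,"dx":0,"dy":0,"dz":0,"yaw":0.147}
    - {"jaw":0.77,"dx":0,"dy":0,"dz":0,"yaw":0.147}
    - {"jaw":0.77,"dx":0,"dy":0,"dz":0,"yaw":0.147}
    - {"jaw":0.77,"dx":0,"dy":0,"dz":0,"yaw":0.147}

```text
clock: 0.65
tool_pos: [0.2716, 0.5607, 0.2362]
eef_rot: [0.566, 0.824, -0.003, -0.0]
contact_force: [-0.8, -0.5, 0.2]
opening: 0.573
```

Request:
play_rows:
  targets:
    - {"jaw":0.77,"dx":0,"dy":0,"dz":0,"yaw":0.147}
    - {"jaw":0.77,"dx":0,"dy":0,"dz":0,"yaw":0.147}
    - {"jaw":0.77,"dx":-0.05,"dy":0,"dz":0,"yaw":0}
    - {"jaw":0.77,"dx":-0.05,"dy":0,"dz":0,"yaw":0}
    - {"jaw":0.77,"dx":-0.05,"dy":0,"dz":0,"yaw":0}

```text
clock: 1.15
tool_pos: [0.2787, 0.4155, 0.234]
eef_rot: [0.681, 0.733, -0.001, -0.001]
contact_force: [2.0, -0.3, -0.7]
opening: 0.233
```

```bash
python3 -c "
from h import *
from plant import r
s=r.get_state();print(tcp(s),s['tool_pos'],s['q'].round(2) if hasattr(s['q'],'round') else s['q'],s['opening'],s['clock'])"
```

```text
(array([370.2, 306.5]), np.float64(234.0), np.float64(11.13), array([-0.003,  0.   , -1.   ])) [0.27868036 0.41550664 0.23403567] [-1.13  0.54  0.09  1.95 -0.08  0.66 -0.91] 0.23317240973120407 1.15
```

Request:
play_rows:
  targets:
    - {"jaw":0.77,"dx":-0.043,"dy":0.021,"dz":0,"yaw":0}
    - {"jaw":0.77,"dx":-0.043,"dy":0.021,"dz":0,"yaw":0}
    - {"jaw":0.77,"dx":-0.043,"dy":0.021,"dz":0,"yaw":0}
    - {"jaw":0.77,"dx":-0.043,"dy":0.021,"dz":0,"yaw":0}
    - {"jaw":0.77,"dx":-0.043,"dy":0.021,"dz":0,"yaw":0}

```text
clock: 1.65
tool_pos: [0.3986, 0.2006, 0.2336]
eef_rot: [0.677, 0.736, -0.003, -0.002]
contact_force: [0.3, -0.2, 0.6]
opening: 0.232
```

Request:
play_rows:
  targets:
    - {"jaw":0.77,"dx":-0.045,"dy":0.015,"dz":0,"yaw":0}
    - {"jaw":0.77,"dx":-0.045,"dy":0.015,"dz":0,"yaw":0}
    - {"jaw":0.77,"dx":-0.045,"dy":0.015,"dz":0,"yaw":0}
    - {"jaw":0.77,"dx":-0.045,"dy":0.015,"dz":0,"yaw":0}
    - {"jaw":0.77,"dx":-0.045,"dy":0.015,"dz":0,"yaw":0}

```text
clock: 2.15
tool_pos: [0.4955, -0.0262, 0.2332]
eef_rot: [0.677, 0.736, -0.002, -0.002]
contact_force: [-0.4, 0.7, -0.1]
opening: 0.227
```

```bash
python3 -c "
from h import *
from plant import r
s=r.get_state();print(tcp(s),s['tool_pos'],s['q'].round(2) if hasattr(s['q'],'round') else s['q'],s['opening'],s['clock'])"
```

```text
(array([-42.3,  38.2]), np.float64(233.2), np.float64(11.71), array([-0.005, -0.   , -1.   ])) [ 0.49547286 -0.02623278  0.23322635] [-0.04  0.53  0.    1.95 -0.    0.66  0.05] 0.22694474847436585 2.15
```

Request:
play_rows:
  targets:
    - {"jaw":0.77,"dx":-0.048,"dy":0.007,"dz":0,"yaw":0}
    - {"jaw":0.77,"dx":-0.048,"dy":0.007,"dz":0,"yaw":0}
    - {"jaw":0.77,"dx":-0.048,"dy":0.007,"dz":0,"yaw":0}
    - {"jaw":0.77,"dx":-0.048,"dy":0.007,"dz":0,"yaw":0}
    - {"jaw":0.77,"dx":0,"dy":0,"dz":0,"yaw":0}

```text
clock: 2.65
tool_pos: [0.5406, -0.2304, 0.2323]
eef_rot: [0.681, 0.733, -0.003, 0.0]
contact_force: [-0.7, 0.3, 0.1]
opening: 0.23
```

```bash
cat > look.py <<'E'
import sys
from h import *
from plant import r
n=sys.argv[1]; out=sys.argv[2]
s=r.get_state(); print(tcp(s),np.round(s['tool_pos'],4),np.round(s['contact_force'],1),s['opening'],s['clock'])
d=r.snapshot(n); cv2.imwrite(f"pics/{out}.png",d["frame"][:,:,::-1]); np.savez(out+".npz",tp=s["tool_pos"],er=s["eef_rot"],**d)
P=cloud(d,s); ok=d["z_map"]>0
m=(ok&(P[...,2]>0.012)&(P[...,2]<0.045)).astype(np.uint8)
k,l,st,c=cv2.connectedComponentsWithStats(m)
for i in range(1,k):
    if st[i,4]<60: continue
    Q=P[l==i]; zt=np.percentile(Q[:,2],95); 
    top=Q[(Q[:,2]>0.023)]
    if len(top)<20: continue
    J=jig(top).astype(np.float32); rr=cv2.minAreaRect(J)
    print(np.round(c[i]),st[i,4],"zt %.3f"%zt,"jig ctr",np.round(rr[0],1),"size",np.round(rr[1],1),"ang %.1f"%rr[2])
E
python3 look.py wrist w1; python3 look.py top t1
```

```text
(array([-239.6,  -31.1]), np.float64(232.3), np.float64(11.13), array([-0.003, -0.005, -1.   ])) [ 0.5406 -0.2304  0.2323] [-0.7  0.3  0.1] 0.23028534199246306 2.65
[280.  84.] 7690 zt 0.036 jig ctr [-149.4  -13. ] size [100.2  64.1] ang 12.9
[43. 90.] 2150 zt 0.032 jig ctr [-196.2  208.7] size [74.8 20.3] ang 84.9
[ 57. 229.] 2427 zt 0.036 jig ctr [-340.5  195.4] size [42.1 56.3] ang 84.7
(array([-235.3,  -30.3]), np.float64(231.9), np.float64(11.34), array([-0.005, -0.001, -1.   ])) [ 0.5403 -0.2261  0.2319] [-0.5  0.8  0.4] 0.22863124410332117 2.7
[258. 129.] 146 zt 0.043 jig ctr [  48.2 -152.4] size [55.1 35.2] ang 20.9
[284. 130.] 96 zt 0.041 jig ctr [ -18.5 -154.8] size [20.1 21.7] ang 9.2
[213. 183.] 492 zt 0.033 jig ctr [139.6   1.2] size [ 20.6 130.5] ang 0.1
[272. 168.] 365 zt 0.037 jig ctr [ -2.3 -54. ] size [54.4 40.4] ang 0.3
[329. 192.] 1062 zt 0.036 jig ctr [-150.2  -11.9] size [100.4  64.3] ang 12.8
[266. 211.] 351 zt 0.037 jig ctr [-2.1 56.1] size [40.  53.5] ang 89.8
[250. 246.] 505 zt 0.027 jig ctr [  9.4 145.2] size [98.4 20.3] ang 2.5
[147. 292.] 581 zt 0.033 jig ctr [255.9 283.6] size [130.   21.3] ang 76.1
[335. 296.] 518 zt 0.033 jig ctr [-193.8  238. ] size [129.8  20.2] ang 84.7
[397. 286.] 396 zt 0.037 jig ctr [-340.3  196. ] size [39.8 55.7] ang 85.2
[210. 292.] 409 zt 0.037 jig ctr [104.6 265.6] size [40.1 55. ] ang 75.4
[388. 332.] 436 zt 0.037 jig ctr [-330.4  305.6] size [40.2 54.7] ang 84.8
[192. 336.] 449 zt 0.037 jig ctr [131.7 372.4] size [41.2 54.5] ang 75.6
[272. 391.] 1853 zt 0.035 jig ctr [-72.9 492.8] size [126.7  50.2] ang 5.2
```

View pics/w1.png

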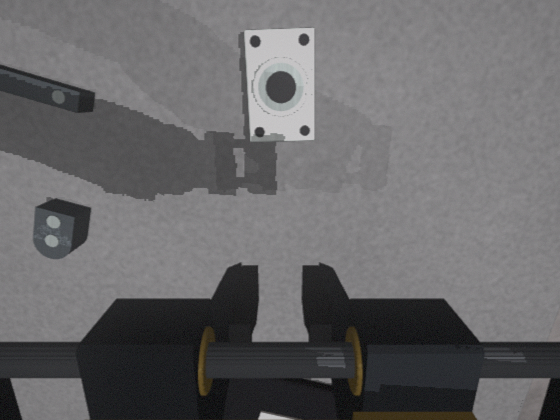

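View pics/t1.png

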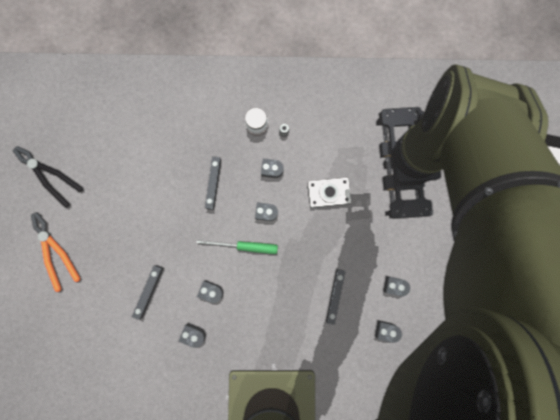

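Request:
play_rows:
  targets:
    - {"jaw":0.77,"dx":0,"dy":0.002,"dz":0.043,"yaw":-0.026}
    - {"jaw":0.77,"dx":0,"dy":0,"dz":0.043,"yaw":0}
    - {"jaw":0.77,"dx":0,"dy":0,"dz":0.043,"yaw":0}
    - {"jaw":0.77,"dx":0,"dy":0,"dz":0.043,"yaw":0}
    - {"jaw":0.77,"dx":0,"dy":0,"dz":0.03,"yaw":0}

```text
clock: 3.25
tool_pos: [0.549, -0.2111, 0.0295]
eef_rot: [0.663, 0.749, 0.005, 0.002]
contact_force: [-0.0, 0.0, -0.9]
opening: 0.225
```

```bash
python3 look.py wrist w2
```

```text
(array([-219.5,  -37.1]), np.float64(29.5), np.float64(13.86), array([ 0.009,  0.005, -1.   ])) [ 0.549  -0.2111  0.0295] [-0.   0.  -0.9] 0.22537976592217604 3.25
[264. 112.] 35912 zt 0.036 jig ctr [-152.8  -13.8] size [93.6 64.6] ang 13.1
[244. 275.] 550 zt 0.044 jig ctr [-219.3  -23.4] size [24.2 11.5] ang 51.1
[315. 275.] 524 zt 0.044 jig ctr [-213.1  -48.6] size [11.4 24. ] ang 66.4
```

View pics/w2.png

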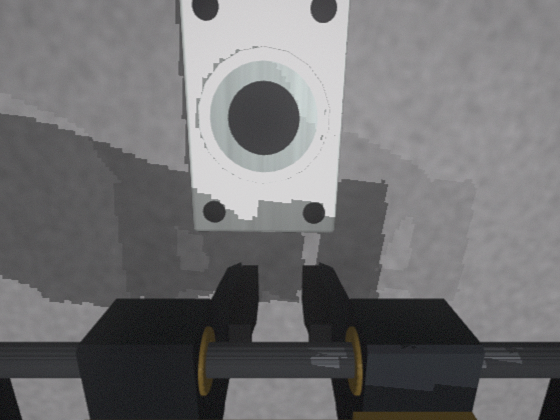

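Request:
play_rows:
  targets:
    - {"jaw":0.77,"dx":-0.002,"dy":-0.008,"dz":0.008,"yaw":0.015}
    - {"jaw":0.77,"dx":0,"dy":0,"dz":0.005,"yaw":0}
    - {"jaw":0.77,"dx":0,"dy":0,"dz":0.005,"yaw":0}
    - {"jaw":0.77,"dx":0,"dy":0,"dz":0,"yaw":0}
    - {"jaw":0.77,"dx":0,"dy":0,"dz":0,"yaw":0}

```text
clock: 3.8
tool_pos: [0.5411, -0.2046, 0.0087]
eef_rot: [0.665, 0.747, 0.006, -0.003]
contact_force: [0.6, -0.5, 0.4]
opening: 0.23
```

```bash
python3 look.py wrist w3
```

```text
(array([-213.9,  -28.5]), np.float64(8.7), np.float64(13.58), array([ 0.004,  0.013, -1.   ])) [ 0.5411 -0.2046  0.0087] [ 0.6 -0.5  0.4] 0.23008795838597693 3.8
[281. 139.] 50523 zt 0.036 jig ctr [-164.5  -16.5] size [121.2  64.7] ang 13.2
```

Request:
play_rows:
  targets:
    - {"jaw":0.77,"dx":0.006,"dy":-0.0005,"dz":0,"yaw":0.007}
    - {"jaw":0.77,"dx":0.006,"dy":0,"dz":0,"yaw":0}
    - {"jaw":0.77,"dx":0.006,"dy":0,"dz":0,"yaw":0}
    - {"jaw":0.77,"dx":0.006,"dy":0,"dz":0,"yaw":0}
    - {"jaw":0.77,"dx":0.006,"dy":0,"dz":0,"yaw":0}

```text
clock: 4.35
tool_pos: [0.5384, -0.1759, 0.0107]
eef_rot: [0.669, 0.744, 0.006, 0.0]
contact_force: [0.4, -0.8, -0.8]
opening: 0.226
```

```bash
python3 look.py top t4 | grep -v ' 5[0-9][0-9] ' ; python3 look.py wrist w4
```

```text
(array([-185.7,  -22.4]), np.float64(10.7), np.float64(12.99), array([ 0.008,  0.009, -1.   ])) [ 0.5384 -0.1759  0.0107] [ 0.4 -0.8 -0.8] 0.22581092761929913 4.35
[258. 129.] 146 zt 0.042 jig ctr [  48.2 -152.5] size [55.2 34.7] ang 20.7
[284. 130.] 95 zt 0.040 jig ctr [ -18.5 -154.7] size [19.9 21.1] ang 7.4
[213. 183.] 490 zt 0.033 jig ctr [139.8   1.5] size [ 21.1 130.1] ang 0.6
[272. 168.] 367 zt 0.037 jig ctr [ -2.2 -53.6] size [54.3 39.9] ang 0.5
[318. 193.] 968 zt 0.036 jig ctr [-125.7   -6.5] size [95.2 64. ] ang 13.1
[266. 211.] 354 zt 0.037 jig ctr [-2.2 56.1] size [39.9 53.4] ang 90.0
[336. 278.] 61 zt 0.032 jig ctr [-189.4  197.5] size [49.5  6.8] ang 81.3
[210. 292.] 405 zt 0.037 jig ctr [104.4 265.5] size [40.2 54.6] ang 75.8
[192. 336.] 453 zt 0.037 jig ctr [131.6 371.5] size [41.3 54.6] ang 76.6
[258. 388.] 1296 zt 0.035 jig ctr [-55.5 487.2] size [108.1  29.5] ang 24.1
(array([-184.1,  -22.1]), np.float64(10.7), np.float64(13.08), array([ 0.007,  0.01 , -1.   ])) [ 0.5384 -0.1742  0.0107] [ 0.1 -1.2 -0.4] 0.23196876679224843 4.4
[278. 145.] 49482 zt 0.036 jig ctr [-135.4  -10.1] size [120.6  64.5] ang 13.1
```

View pics/t4.png

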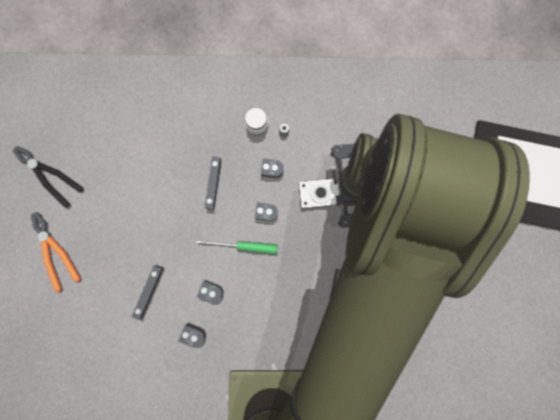

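View pics/w4.png

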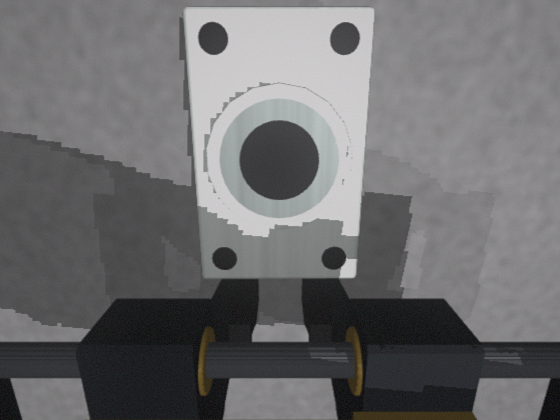

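Request:
play_rows:
  targets:
    - {"jaw":0.77,"dx":0.006,"dy":0,"dz":0,"yaw":0}
    - {"jaw":0.77,"dx":0.006,"dy":0,"dz":0,"yaw":0}
    - {"jaw":0.77,"dx":0.006,"dy":-0.001,"dz":0,"yaw":0.017}
    - {"jaw":0.77,"dx":0.006,"dy":-0.002,"dz":0,"yaw":0.034}
    - {"jaw":0.77,"dx":0.006,"dy":-0.002,"dz":0,"yaw":0.034}

```text
clock: 4.95
tool_pos: [0.53, -0.1445, 0.0108]
eef_rot: [0.702, 0.712, 0.006, -0.0]
contact_force: [-0.2, -1.9, -0.9]
opening: 0.228
```

```bash
python3 look.py top t5 | egrep 'array|1[89]. zt|96|9[0-9]\.|jig ctr \[ -' ; python3 look.py wrist w5
```

```text
(array([-155.5,  -10.3]), np.float64(10.8), np.float64(7.76), array([ 0.008,  0.008, -1.   ])) [ 0.53   -0.1445  0.0108] [-0.2 -1.9 -0.9] 0.22780922101442092 4.95
[284. 130.] 95 zt 0.040 jig ctr [ -18.6 -154.5] size [20.4 20.2] ang 2.5
[272. 168.] 362 zt 0.036 jig ctr [ -2.2 -54.1] size [54.1 41. ] ang 0.7
[305. 194.] 949 zt 0.036 jig ctr [-93.1  -0.6] size [89.4 63.1] ang 7.2
[250. 246.] 502 zt 0.027 jig ctr [  9.3 146.3] size [98.4 19.5] ang 2.0
[147. 292.] 584 zt 0.032 jig ctr [255.8 283.9] size [131.   21.3] ang 75.6
[210. 292.] 407 zt 0.037 jig ctr [104.5 265.5] size [40.5 54.7] ang 75.0
[192. 336.] 454 zt 0.037 jig ctr [131.9 372.3] size [41.6 55.2] ang 76.1
[252. 389.] 1041 zt 0.035 jig ctr [-43.9 487.8] size [90.8 18.5] ang 35.5
(array([-154. ,   -9.8]), np.float64(10.8), np.float64(7.77), array([ 0.007,  0.01 , -1.   ])) [ 0.5297 -0.1429  0.0108] [ 0.4 -1.6  0.6] 0.22903399463668772 5.0
[279. 145.] 49350 zt 0.036 jig ctr [-104.4   -2.4] size [120.5  64.5] ang 7.5
```

View pics/t5.png

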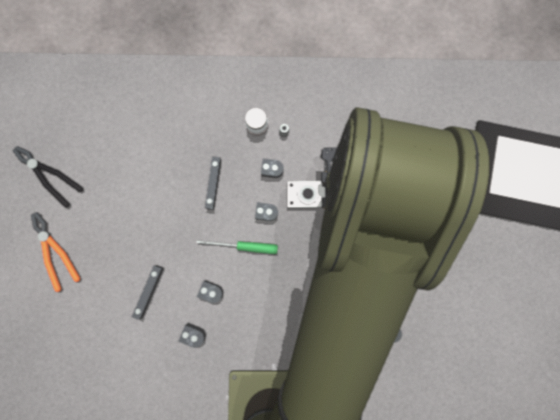

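View pics/w5.png

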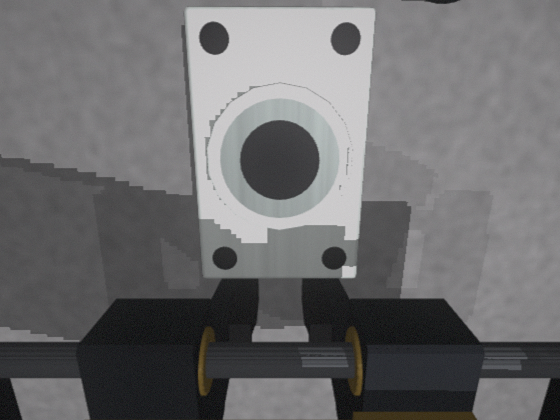

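Request:
play_rows:
  targets:
    - {"jaw":0.77,"dx":0.006,"dy":-0.002,"dz":0,"yaw":0.03}
    - {"jaw":0.77,"dx":0.005,"dy":-0.002,"dz":0,"yaw":0.03}
    - {"jaw":0.77,"dx":0.005,"dy":-0.002,"dz":0,"yaw":0.03}
    - {"jaw":0.77,"dx":0.004,"dy":-0.002,"dz":0,"yaw":0.03}
    - {"jaw":0.77,"dx":0.001,"dy":0,"dz":0,"yaw":0}

```text
clock: 5.55
tool_pos: [0.5216, -0.1209, 0.011]
eef_rot: [0.746, 0.666, 0.005, -0.001]
contact_force: [-1.1, -2.5, -1.1]
opening: 0.228
```

```bash
python3 look.py top t6 | egrep 'array|ctr \[ *-' ; python3 look.py wrist w6
```

```text
(array([-133.2,    0.9]), np.float64(11.0), np.float64(0.39), array([ 0.007,  0.009, -1.   ])) [ 0.5216 -0.1209  0.011 ] [-1.1 -2.5 -1.1] 0.22798771641570786 5.55
[284. 130.] 95 zt 0.040 jig ctr [ -18.5 -154.6] size [20.1 22.1] ang 9.7
[272. 168.] 365 zt 0.037 jig ctr [ -2.1 -53.8] size [40.3 54.5] ang 89.4
[290. 193.] 625 zt 0.036 jig ctr [-53.1   3. ] size [58.6 64.5] ang 0.0
[266. 211.] 353 zt 0.037 jig ctr [-2.  55.9] size [53.4 39.9] ang 1.2
[402. 290.] 164 zt 0.037 jig ctr [-347.9  202.7] size [44.5 24.9] ang 11.7
[390. 333.] 377 zt 0.037 jig ctr [-329.9  305.4] size [40.2 53.3] ang 85.2
[248. 390.] 891 zt 0.033 jig ctr [-33.4 492.4] size [73.3 12.7] ang 45.4
(array([-133.1,    0.9]), np.float64(11.0), np.float64(0.44), array([ 0.006,  0.009, -1.   ])) [ 0.5217 -0.1208  0.011 ] [-0.6 -0.4  0.6] 0.22698032730650705 5.6
[270. 138.] 52086 zt 0.036 jig ctr [-82.1  19.6] size [122.9  99.6] ang 0.3
[440.  14.] 3174 zt 0.036 jig ctr [-25.3 -53.2] size [32.3  8.5] ang 85.5
```

View pics/w6.png

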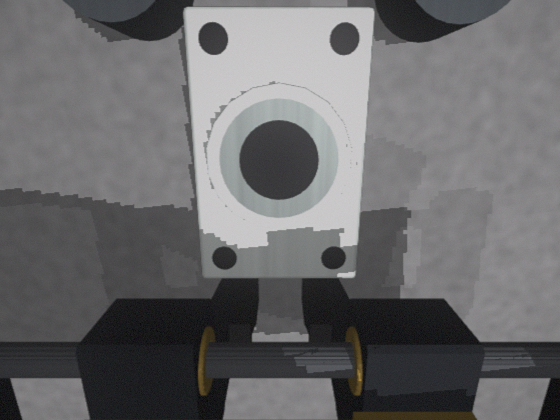

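View pics/t6.png

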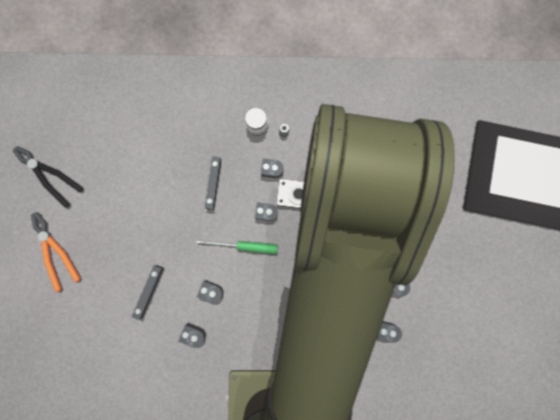

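```bash
cat > wm.py <<'E'
import sys
from h import *
d=dict(np.load(sys.argv[1]+".npz")); P=cloud(d,dict(eef_rot=d["er"],tool_pos=d["tp"])); f=d["frame"].astype(int)
z=P[...,2]; v=np.arange(420)[:,None]
br=((f.min(-1)>90)&(z>.026)&(z<.032)&(v<290)).astype(np.uint8)
k,l,st,c=cv2.connectedComponentsWithStats(br); i=1+np.argmax(st[1:,4]); J=jig(P[l==i]).astype(np.float32)
for a in np.arange(J[:,0].min()+5,J[:,0].max()-3,15):
    q=J[abs(J[:,0]-a)<2,1]; print("block x %.0f y %.1f..%.1f mid %.1f"%(a,q.min(),q.max(),(q.min()+q.max())/2))
rr=cv2.minAreaRect(J); print(np.round(rr[0],1),np.round(rr[1],1),round(rr[2],1))
g=(f.max(-1)<90)&(z>.033)&(z<.038)&(v<200)
J=jig(P[g])
for a in np.arange(-28,26,4):
    q=J[abs(J[:,0]-a)<1.5,1]
    if len(q): L=q[q>0];Rr=q[q<0]; print("guide x",a,L.min().round(1) if len(L) else None,Rr.max().round(1) if len(Rr) else None)
E
python3 wm.py w6
```

```text
block x -118 y -29.9..33.6 mid 1.8
block x -103 y -30.3..33.5 mid 1.6
block x -88 y -29.9..33.9 mid 2.0
block x -73 y -30.1..34.1 mid 2.0
block x -58 y -29.9..34.0 mid 2.1
block x -43 y -29.8..34.1 mid 2.1
block x -28 y -29.5..34.3 mid 2.4
[-72.8   2. ] [100.1  64.2] 0.4
guide x -28 43.4 -44.6
guide x -24 40.2 -39.5
```

Request:
play_rows:
  targets:
    - {"jaw":0.77,"dx":0.004,"dy":0.0008,"dz":0,"yaw":0.004}
    - {"jaw":0.77,"dx":0.004,"dy":0.0008,"dz":0,"yaw":0.004}
    - {"jaw":0.77,"dx":0.004,"dy":0.0008,"dz":0,"yaw":0}
    - {"jaw":0.77,"dx":0,"dy":0,"dz":0,"yaw":0}
    - {"jaw":0.77,"dx":0,"dy":0,"dz":0,"yaw":0}

```text
clock: 6.15
tool_pos: [0.5254, -0.1087, 0.0111]
eef_rot: [0.749, 0.663, 0.005, -0.002]
contact_force: [-0.8, -2.1, -1.1]
opening: 0.227
```

```bash
python3 look.py wrist w7;python3 wm.py w7
```

```text
(array([-120.6,   -1.4]), np.float64(11.1), np.float64(-0.03), array([ 0.006,  0.009, -1.   ])) [ 0.5254 -0.1087  0.0111] [-0.8 -2.1 -1.1] 0.22728628363326003 6.15
[276. 116.] 65630 zt 0.036 jig ctr [-69.3   0.2] size [150.2 122.4] ang 89.9
block x -105 y -32.2..31.2 mid -0.5
block x -90 y -32.2..31.3 mid -0.5
block x -75 y -32.7..31.4 mid -0.6
block x -60 y -32.6..31.2 mid -0.7
block x -45 y -32.5..31.3 mid -0.6
block x -30 y -32.6..31.5 mid -0.6
block x -15 y -32.6..31.3 mid -0.7
[-60.5  -0.5] [64.3 99.7] 89.9
guide x -28 44.1 -44.1
guide x -24 39.5 -39.6
guide x -20 36.9 -37.0
guide x -16 35.1 -35.2
guide x -12 35.0 -34.8
```

View pics/w7.png

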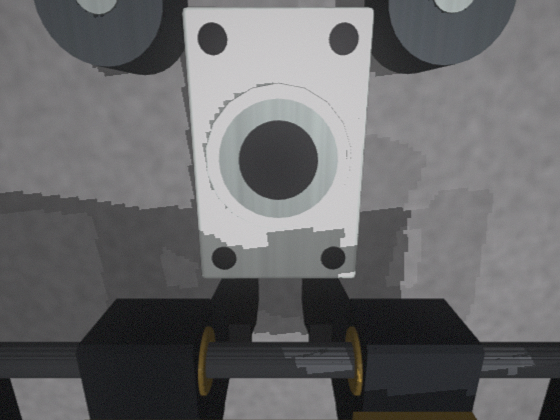

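Request:
play_rows:
  targets:
    - {"jaw":0.77,"dx":0.008,"dy":0,"dz":0,"yaw":0}
    - {"jaw":0.77,"dx":0.008,"dy":-0.0002,"dz":0,"yaw":0}
    - {"jaw":0.77,"dx":0.008,"dy":-0.0002,"dz":0,"yaw":0}
    - {"jaw":0.77,"dx":0.008,"dy":0,"dz":0,"yaw":0}
    - {"jaw":0.77,"dx":0.004,"dy":0,"dz":0,"yaw":0}

```text
clock: 6.7
tool_pos: [0.5299, -0.0699, 0.0112]
eef_rot: [0.749, 0.663, 0.005, -0.002]
contact_force: [0.4, -2.4, -2.2]
opening: 0.231
```

```bash
python3 look.py wrist w8;python3 wm.py w8
```

```text
(array([-81.6,  -1.2]), np.float64(11.2), np.float64(-0.07), array([ 0.006,  0.01 , -1.   ])) [ 0.5299 -0.0699  0.0112] [ 0.4 -2.4 -2.2] 0.23094955803597642 6.7
[276. 119.] 91537 zt 0.036 jig ctr [-31.4   0.1] size [120.  152.1] ang 0.3
block x -66 y -32.2..31.6 mid -0.3
block x -51 y -32.2..31.5 mid -0.4
block x -36 y -32.5..31.4 mid -0.6
block x -21 y -32.4..31.5 mid -0.4
block x -6 y -32.3..31.4 mid -0.4
block x 9 y -32.4..31.5 mid -0.5
block x 24 y -32.5..31.6 mid -0.5
[-21.4  -0.5] [ 64.2 100. ] 89.9
guide x -28 0.3 -0.1
guide x -24 0.2 -0.1
guide x -20 0.2 -0.1
guide x -16 0.2 -0.1
guide x -12 0.2 -0.1
guide x -8 0.2 -0.2
guide x -4 34.8 -34.5
guide x 0 35.0 -34.5
guide x 4 34.8 -34.5
guide x 8 34.7 -34.5
guide x 12 34.8 -34.3
guide x 16 34.8 -34.5
guide x 20 34.9 -34.1
guide x 24 34.8 -34.3
```

Request:
play_rows:
  targets:
    - {"jaw":0.77,"dx":0.009,"dy":-0.0002,"dz":0,"yaw":0}
    - {"jaw":0.77,"dx":0.009,"dy":0,"dz":0,"yaw":0}
    - {"jaw":0.77,"dx":0.009,"dy":0,"dz":0,"yaw":0}
    - {"jaw":0.77,"dx":0.009,"dy":0,"dz":0,"yaw":0}
    - {"jaw":0.77,"dx":0.009,"dy":0,"dz":0,"yaw":0}

```text
clock: 7.25
tool_pos: [0.5352, -0.022, 0.0116]
eef_rot: [0.749, 0.663, 0.005, -0.002]
contact_force: [-0.3, -2.0, -1.4]
opening: 0.226
```

```bash
python3 look.py wrist w9;python3 wm.py w9
```

```text
(array([-33.4,  -0.7]), np.float64(11.6), np.float64(-0.12), array([ 0.005,  0.009, -1.   ])) [ 0.5352 -0.022   0.0116] [-0.3 -2.  -1.4] 0.2259103840300239 7.25
[277. 174.] 79957 zt 0.036 jig ctr [16.6  0.1] size [151.6 120.8] ang 89.9
block x -18 y -31.8..32.0 mid 0.1
block x -3 y -32.0..31.9 mid -0.1
block x 12 y -31.9..32.0 mid 0.1
block x 27 y -31.9..32.1 mid 0.1
block x 42 y -31.9..32.2 mid 0.2
block x 57 y -32.2..31.8 mid -0.2
block x 72 y -32.1..31.9 mid -0.1
[26.7  0.1] [ 64.4 100.2] 89.9
guide x 12 0.0 -0.4
guide x 16 0.0 -0.0
guide x 20 0.3 -0.0
guide x 24 0.3 -0.0
```

View pics/w9.png

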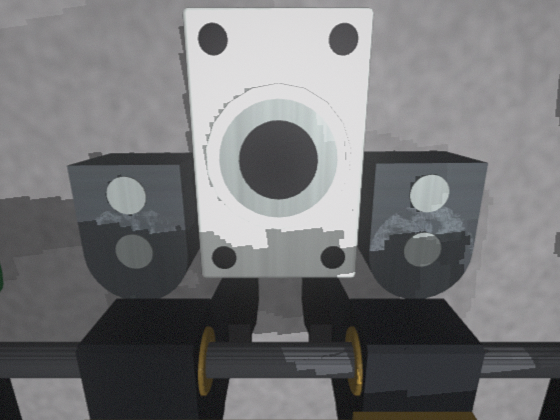

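Request:
play_rows:
  targets:
    - {"jaw":0.77,"dx":0.009,"dy":0,"dz":0,"yaw":0}
    - {"jaw":0.77,"dx":0.009,"dy":0,"dz":0,"yaw":0}
    - {"jaw":0.77,"dx":0.009,"dy":0,"dz":0,"yaw":0}
    - {"jaw":0.77,"dx":0.009,"dy":0,"dz":0,"yaw":0}
    - {"jaw":0.77,"dx":0.005,"dy":0,"dz":0,"yaw":0}

```text
clock: 7.8
tool_pos: [0.5405, 0.0247, 0.012]
eef_rot: [0.748, 0.663, 0.006, -0.002]
contact_force: [-0.1, -1.9, -1.1]
opening: 0.23
```

```bash
python3 look.py wrist w10;python3 wm.py w10|egrep -v guide
```

```text
(array([13.6, -0.3]), np.float64(12.0), np.float64(0.03), array([ 0.005,  0.011, -1.   ])) [0.5405 0.0247 0.012 ] [-0.1 -1.9 -1.1] 0.23021055998831189 7.8
[278. 166.] 57283 zt 0.036 jig ctr [63.5  0.3] size [151.1 119.9] ang 90.0
block x 29 y -31.2..32.0 mid 0.4
block x 44 y -31.2..32.3 mid 0.5
block x 59 y -31.4..32.8 mid 0.7
block x 74 y -31.2..32.6 mid 0.7
block x 89 y -31.4..32.7 mid 0.7
block x 104 y -31.3..32.8 mid 0.7
block x 119 y -31.4..32.6 mid 0.6
[73.6  0.6] [64.4 99.8] 90.0
```

View pics/w10.png

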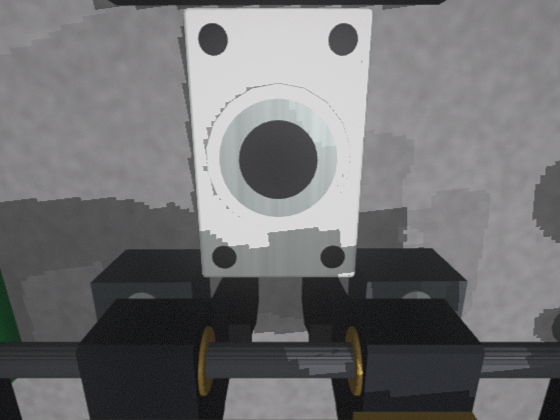

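The block is square and centred, with its leading edge (row ~10) about 6 mm short of the stop bar (row ~4). I push the last few millimetres in small steps.

Request:
play_rows:
  targets:
    - {"jaw":0.77,"dx":0.002,"dy":0,"dz":0,"yaw":0}
    - {"jaw":0.77,"dx":0.001,"dy":0,"dz":0,"yaw":0}
    - {"jaw":0.77,"dx":0.001,"dy":0,"dz":0,"yaw":0}
    - {"jaw":0.77,"dx":0.0005,"dy":0,"dz":0,"yaw":0}
    - {"jaw":0.77,"dx":0,"dy":0,"dz":0,"yaw":0}

```text
clock: 8.35
tool_pos: [0.5409, 0.0293, 0.0121]
eef_rot: [0.748, 0.663, 0.005, -0.002]
contact_force: [0.2, -1.3, -1.0]
opening: 0.23
```

```bash
python3 look.py wrist w11;python3 wm.py w11|egrep -v guide
```

```text
(array([18.3, -0.2]), np.float64(12.1), np.float64(0.02), array([ 0.005,  0.011, -1.   ])) [0.5409 0.0293 0.0121] [ 0.2 -1.3 -1. ] 0.23037308122440286 8.35
[277. 152.] 58701 zt 0.036 jig ctr [69.6  0.5] size [122.8 150.8] ang 0.2
block x 33 y -31.1..32.5 mid 0.7
block x 48 y -31.0..32.4 mid 0.7
block x 63 y -31.1..32.7 mid 0.8
block x 78 y -31.3..32.6 mid 0.6
block x 93 y -31.1..32.7 mid 0.8
block x 108 y -31.2..32.8 mid 0.8
block x 123 y -31.2..32.8 mid 0.8
[78.4  0.8] [64.3 99.9] 89.9
```

View pics/w11.png

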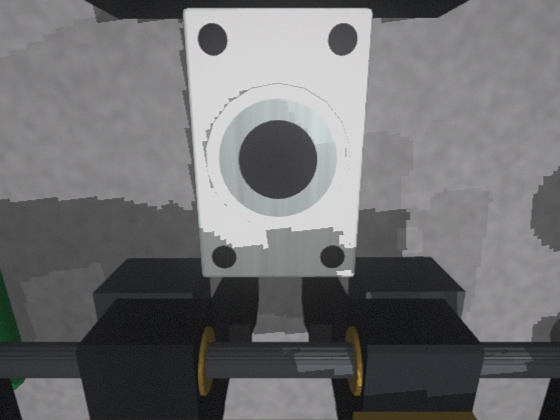

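Request:
play_rows:
  targets:
    - {"jaw":0.77,"dx":0.0005,"dy":0,"dz":0,"yaw":0}
    - {"jaw":0.77,"dx":0.0004,"dy":0,"dz":0,"yaw":0}
    - {"jaw":0.77,"dx":0.0004,"dy":0,"dz":0,"yaw":0}
    - {"jaw":0.77,"dx":0.0003,"dy":0,"dz":0,"yaw":0}
    - {"jaw":0.77,"dx":0,"dy":0,"dz":0,"yaw":0}

```text
clock: 8.9
tool_pos: [0.541, 0.0298, 0.0121]
eef_rot: [0.749, 0.663, 0.005, -0.002]
contact_force: [-1.0, -0.7, -2.0]
opening: 0.23
```

```bash
python3 look.py wrist w12;python3 wm.py w12|tail -15 | grep '\['
```

```text
(array([18.7, -0.2]), np.float64(12.1), np.float64(-0.06), array([ 0.005,  0.01 , -1.   ])) [0.541  0.0298 0.0121] [-1.  -0.7 -2. ] 0.23011038371257733 8.9
[277. 151.] 58766 zt 0.036 jig ctr [69.7  0.4] size [122.6 151.2] ang 0.2
[78.8  0.7] [99.7 64.3] 0.0
```

Request:
play_rows:
  targets:
    - {"jaw":0.77,"dx":0.0015,"dy":0,"dz":0,"yaw":0}
    - {"jaw":0.77,"dx":0.001,"dy":0,"dz":0,"yaw":0}
    - {"jaw":0.77,"dx":0.001,"dy":0,"dz":0,"yaw":0}
    - {"jaw":0.77,"dx":0.001,"dy":0,"dz":0,"yaw":0}
    - {"jaw":0.77,"dx":0.001,"dy":0,"dz":0,"yaw":0}

```text
clock: 9.45
tool_pos: [0.5412, 0.0314, 0.0122]
eef_rot: [0.75, 0.662, 0.003, -0.0]
contact_force: [0.1, -4.6, -1.6]
opening: 0.23
```

```bash
python3 look.py wrist w13;python3 wm.py w13|tail -15 | grep '\['
```

```text
(array([20.4, -0.3]), np.float64(12.2), np.float64(-0.22), array([ 0.004,  0.005, -1.   ])) [0.5412 0.0314 0.0122] [ 0.1 -4.6 -1.6] 0.2298961011887346 9.45
[277. 147.] 59079 zt 0.036 jig ctr [71.3  0.3] size [150.9 121.4] ang 89.8
[80.4  0.7] [100.   64.4] 0.0
```

View pics/w13.png

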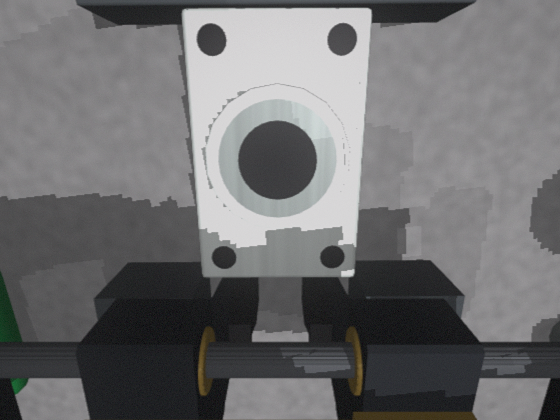

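Request:
play_rows:
  targets:
    - {"jaw":0.77,"dx":0.0015,"dy":0,"dz":0,"yaw":0}
    - {"jaw":0.77,"dx":0.0015,"dy":0,"dz":0,"yaw":0}
    - {"jaw":0.77,"dx":0,"dy":0,"dz":0,"yaw":0}
    - {"jaw":0.77,"dx":-0.008,"dy":0,"dz":0,"yaw":0}
    - {"jaw":0.77,"dx":-0.008,"dy":0,"dz":0,"yaw":0}

```text
clock: 10.0
tool_pos: [0.5399, 0.0183, 0.0123]
eef_rot: [0.749, 0.663, 0.003, -0.0]
contact_force: [-0.2, -0.5, -0.1]
opening: 0.229
```

```bash
python3 look.py wrist w14;python3 wm.py w14|tail -15 | grep '\['
```

```text
(array([ 7.3, -0.5]), np.float64(12.3), np.float64(-0.11), array([ 0.005,  0.004, -1.   ])) [0.5399 0.0183 0.0123] [-0.2 -0.5 -0.1] 0.22949597611082903 10.0
[277. 153.] 55037 zt 0.036 jig ctr [60.8  0.9] size [117.3 151.9] ang 0.5
[240. 288.] 1610 zt 0.044 jig ctr [11.  13.3] size [24.9 12.2] ang 37.8
[319. 288.] 1602 zt 0.044 jig ctr [ 10.8 -13.8] size [11.9 25.2] ang 52.2
[75.   0.7] [88.8 64.3] 0.0
```

View pics/w14.png

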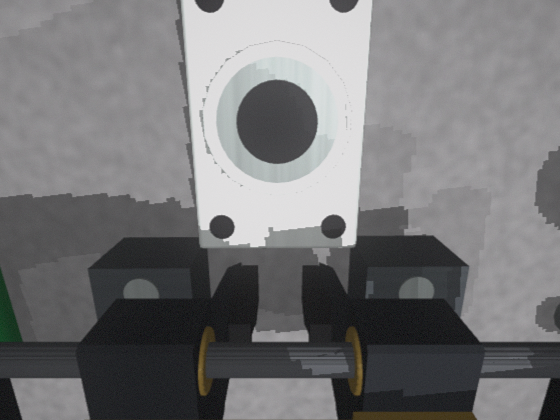

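The fingers are clear of the block, with a visible gap between its trailing edge (row ~247) and the fingertips (row ~265). Now I raise the tool straight up.

Request:
play_rows:
  targets:
    - {"jaw":0.77,"dx":0,"dy":0,"dz":-0.02,"yaw":0}
    - {"jaw":0.77,"dx":0,"dy":0,"dz":-0.03,"yaw":0}
    - {"jaw":0.77,"dx":0,"dy":0,"dz":-0.04,"yaw":0}
    - {"jaw":0.77,"dx":0,"dy":0,"dz":-0.04,"yaw":0}
    - {"jaw":0.77,"dx":0,"dy":0,"dz":-0.04,"yaw":0}

```text
clock: 10.55
tool_pos: [0.5356, 0.0164, 0.183]
eef_rot: [0.75, 0.662, -0.0, -0.005]
contact_force: [0.8, 0.1, -0.9]
opening: 0.229
```

Request:
play_rows:
  targets:
    - {"jaw":0.77,"dx":0,"dy":0,"dz":-0.02,"yaw":0}
    - {"jaw":0.77,"dx":0,"dy":0,"dz":0,"yaw":0}
    - {"jaw":0.77,"dx":0,"dy":0,"dz":0,"yaw":0}
    - {"jaw":0.77,"dx":0,"dy":0,"dz":0,"yaw":0}
    - {"jaw":0.77,"dx":0,"dy":0,"dz":0,"yaw":0}

```text
clock: 11.05
tool_pos: [0.5374, 0.0173, 0.207]
eef_rot: [0.749, 0.662, 0.004, -0.004]
contact_force: [0.1, -0.1, 0.3]
opening: 0.229
```

```bash
python3 look.py wrist w15;python3 wm.py w15|egrep '\['; python3 look.py scene s15 | head -20; python3 look.py top t15 | head -12
```

```text
(array([5.9, 1.9]), np.float64(207.0), np.float64(-0.17), array([ 0.  ,  0.01, -1.  ])) [0.5374 0.0173 0.207 ] [ 0.1 -0.1  0.3] 0.2292732535914225 11.05
[131. 157.] 3558 zt 0.027 jig ctr [ 10.2 144.1] size [99.5 19.4] ang 1.9
[281.  82.] 12671 zt 0.036 jig ctr [91.   0.7] size [130.1 119.5] ang 89.9
[ 7. 82.] 843 zt 0.030 jig ctr [103.7 246. ] size [ 5.4 48.2] ang 73.2
[442. 136.] 1408 zt 0.043 jig ctr [  54.6 -152.6] size [34.6 56.3] ang 80.9
[224. 196.] 2462 zt 0.036 jig ctr [-2.  55.3] size [55.3 40.4] ang 0.0
[339. 196.] 2477 zt 0.037 jig ctr [ -1.7 -54.8] size [55.4 40.4] ang 0.3
[440. 213.] 774 zt 0.040 jig ctr [ -17.5 -155.4] size [22.3 21.5] ang 80.6
[80.5  0.7] [64.  98.5] 89.9
(array([5.9, 2. ]), np.float64(206.8), np.float64(-0.17), array([-0.  ,  0.01, -1.  ])) [0.5372 0.0173 0.2068] [0.3 0.1 0.5] 0.2285626657744144 11.1
[215.  10.] 778 zt 0.043 jig ctr [ 738.7 1147.1] size [176.6 382.5] ang 65.8
[486.  13.] 636 zt 0.043 jig ctr [1513.6  265.4] size [196.8 402.5] ang 63.2
[388.  47.] 732 zt 0.037 jig ctr [881.3 400.3] size [246.2 139.7] ang 85.9
[153.  50.] 591 zt 0.044 j
[... 845 characters left out ...]
[45.1 55. ] ang 85.7
[396. 247.] 512 zt 0.043 jig ctr [  42.3 -171.2] size [35.6 56.1] ang 28.5
[102. 260.] 792 zt 0.036 jig ctr [-340.4  193.3] size [43.2 55. ] ang 84.5
[371. 260.] 248 zt 0.039 jig ctr [ -19.7 -158.8] size [21.  21.7] ang 34.9
(array([5.9, 1.9]), np.float64(207.0), np.float64(-0.17), array([ 0.  ,  0.01, -1.  ])) [0.5374 0.0173 0.207 ] [ 0.8  0.6 -0.2] 0.22895426432080498 11.15
[335. 296.] 522 zt 0.033 jig ctr [-194.  238.] size [129.8  20.6] ang 84.6
[397. 286.] 400 zt 0.037 jig ctr [-340.7  195.9] size [39.8 55.7] ang 85.4
[388. 332.] 434 zt 0.037 jig ctr [-330.   305.8] size [40.4 54.9] ang 84.8
[290. 389.] 1180 zt 0.035 jig ctr [-91.3 484.3] size [ 29.2 106.6] ang 74.0
```

View pics/w15.png

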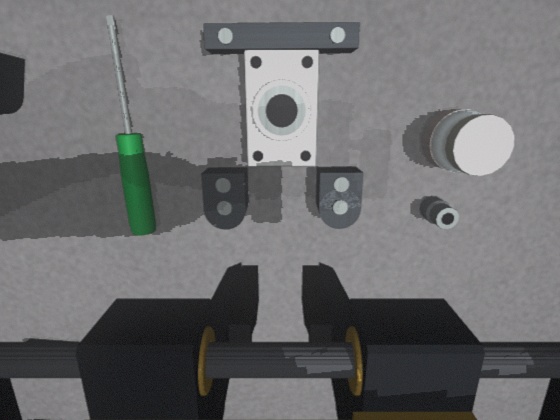

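View pics/s15.png

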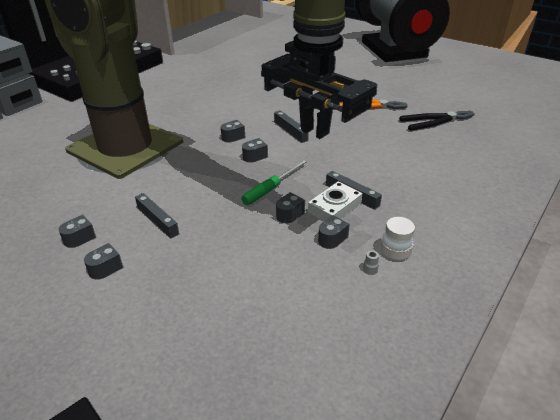

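The block sits flush and square against the stop bar in the wrist picture (contact edge at row ~50, columns 245–318). It is at jig x ≈ 80 mm, y ≈ 0.5 mm, with under 0.2° of yaw. The bystanders have not moved and the arm is clear.

```bash
python3 -c "
from plant import r
print(r.finish_job())"
```

```text
the job is handed in; nothing more can be done
None
```

The block is through the gap and resting against the stop bar of the farthest jig. I handed the job in at about 11 s; no verdict was reported.

I pushed from behind with both fingertips, half shut, on the block's trailing end. I steered out its initial turn of about 13° and offset of about 13 mm, then pushed it straight through the gap. The last few millimetres went in small steps until it stopped against the bar at about 5 N. I then backed off and raised the tool about 0.2 m.

**Block:** the last wrist picture puts it at jig x ≈ 80 mm (80.5 mm raw, 79.9 mm corrected against the measured guides), y ≈ +0.5 mm and within 0.2° of square. Its top is at the original height.

**Bystanders:** I made no contact with the jar, screwdriver or socket. Their last measured positions agree with the first to within a few millimetres, which is about how far the cameras differ.

**Checks that disagreed or failed:**
- The top and wrist cameras differed by about 1–2 mm, so I used the wrist camera for the fit and the final position.
- The first 0.3–0.5 mm steps near the stop moved the block very little; slightly larger steps brought it into contact.
- In the last top picture the arm hid the block, and in the last scene picture the depth outline merged it with the stop bar. The final position therefore rests on the wrist camera alone.

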